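Bring the inspection light up to the third click

ROBOT

A 6-joint arm with a two-finger parallel gripper is mounted at the origin on the work surface. World frame = base frame: x ahead of the robot, y to its left, z up, the work surface at z = 0. Lengths are in mm, angles in rad, forces in N, time in s.
With the tool pointing down it reaches from about 350 to 775 mm from the base axis. Payload 7.3 kg.
Tool frame: the origin (TCP) lies midway between the tips of the shut fingers; the grasp point (between the pads) lies 19 mm behind it; z points along the fingers, y is the direction in which the jaws open and shut (so a half turn about z gives the same grasp; the last joint's range is limited). The gripper opens to 92 mm and grips with 3 to 60 N. Pads are 19 mm wide; open, the fingers measure 130 mm over their backs; the gripper's body (75 mm by 190 mm) begins 47 mm behind the grasp point.
Start: joints at [1.175, 0.342, 1.524, -0, 1.275, -0.146], TCP at [129.77, 508.731, 197.741] pointing down, gripper open.
Joint ranges: [-2.53, 2.53], [-0.77, 2.02], [0.04, 2.7], [-1, 4.14], [0.28, 2.66], [-3.11, 3.11]. Speed limits (rad/s): [2.57, 2.57, 3.14, 3.14, 3.14, 3.14].

INTERFACE

Orientations are given as [roll, pitch, yaw] about the fixed x, y, z axes, in that order (R = Rz(yaw) Ry(pitch) Rx(roll)).
In Python, from plant import readout, optics, job gives the robot as it stands.
- The arm moves only by the tool drive_tool, never from a script. Its argument "series" is a list of rows, each a list of 4 numbers: the shift along the world's x, y, z in mm, then the turn about the world's z in degrees. A call has 1 to 12 rows; each row shifts and turns the commanded pose from where the row before left it; what a row does not reach is not made up. A row lasts 1/10 s, in which the tool goes at most 50 mm and 8.59 degrees, less where a joint would pass 70% of its speed; a pose out of reach is approached as far as the arm can. A call with a gripper value outside its range is refused whole. "hand" is the closure, from 0 (fully open) to 1 (shut), set as the call begins (left out, the last holds). The fingers move at their own pace and stop on an object; the grip force is fixed at half the most. Time passes only in rows, so rows that do not move let the fingers close. It gives the time, the measured TCP pose, the force and the opening at its end, in the units of the state.
- readout.get_obs(): the state, without advancing time (a new reading comes with each control period).
- optics.capture(name): name is "scene" or "top" or "wrist"; returns a dict with "image" (384x512x3 uint8, blue, green, red), "depth" (384x512 float32, mm along the optical axis (not along the pixel's ray), 0 where there is no reading), "vfov" (degrees; the focal length in pixels is half the picture's height over the tangent of half this angle, whatever the lens; pixels are square), "cx", "cy" (the principal point, pixels), "k1" (the pictures are not rectified: a ray, as slopes to the right and down, at radius r is drawn at 1 + k1 r^2 times it, then the intrinsics apply), "eye" and "rotation" of the camera in the world. Camera axes: x right, y down, z forward; pixel columns grow to the right and rows downward; lengths in mm; the calibration is good to about 2 mm. A picture is of the moment at which its call begins.
- job.close_job(): hands the job in, once; it reports no verdict.
The state is a dict: "time": time; "joint_positions": joint angles; "dq": joint speeds; "tau": joint torques, N m; "tool_pos": TCP position; "tcp_rot": TCP orientation; "contact_force": force on the tool from outside, world axes, zero at the start; "moment": the same for the moment, N m; "grip_width": finger opening in mm.
Only numpy, scipy, OpenCV 4.12 (cv2) and the standard library are available. Lean on these libraries where they do the work, as an engineer would, in place of code of your own. Each camera call takes 0.05 s, during which the arm holds its last target.

TASK

The cold-light source that lights the enamel dials is switched off, with its brightness slider left wherever the last user had it. With a fingertip, push the slider right back against its closed stop, then press the rocker to switch the light on, then push the slider up again counting the clicks and leave it seated in the third click from closed, without ever running on past the third while the light is on. Push and press only, never pinch the slider, and leave the dial stand, ratchet housing, bezel ring and setting key where they are.

Things in the scene. Friction and masses are not known exactly. Their poses are not given: they have to be found in the camera images.
- lamp: Cold-light source, a fixed grey box 170 (its x) x 260 (its y) x 130 mm, controls on its flat top deck 130 mm above the bench. Origin: centre of its underside; x away from the robot at yaw 0, y to the left. A bent light pipe 15 mm thick leaves its +y end and arches to 165 mm above the bench beyond y = +155 mm; only the slider tab and rocker stand above the deck.
- attenuator (a joint): Brightness slider, m from its closed stop: 0 = closed (the lamp's -y end of the slot), growing along lamp +y to the bright stop at 0.070. Seats every 14 mm: first click from closed 0.014, second 0.028, third 0.042, fourth 0.056, fifth 0.070; closed is a seat too. About 5 N starts it out of a seat; a little past half-way (about 8 mm) it jumps by itself into the next seat and stays.
- tab (a point): Centre of the slider's black finger tab, 9 mm above the deck, moving with it. Tab 30 mm wide (lamp x), 16 mm long (lamp y), 18 mm high: a thin crest between two 14.5 mm high shoulders. In the lamp's frame it slides along x = -30 mm, centre at y = -20 mm when closed. An index mark for each seat beside the slot, longer towards bright; a white pointer on the tab.
- rocker (a joint): Black mains rocker switch, rad: 0 = off (the half nearer the robot level, the far half standing up), 0.40 = on (far half pressed down level, its top 6 mm above the deck). Pressing the far half with about 5 N turns it on; it has no spring and stays where it is left.
- rocker_far (a point): Middle of the top of the rocker's far half (the half to press), 11 mm from the pivot, moving with it; about 10 mm above the deck when off, 6 mm when on. The rocker is 36 mm (lamp x) by 26 mm (lamp y), pivoted at lamp x = -30, y = -95 mm, inside a frame 47 x 35 mm, 3 mm high.
- dial_stand: Loose slotted beech stand, 110 x 150 mm base, holding three white enamel dials upright (126, 116 and 106 mm across), 144 mm high in all, beyond the left end of the lamp. Origin: centre of its underside; the dials face its +x.
- ratchet_housing: Loose brass ratchet housing, a toothed drum 60 mm across and 29 mm high with a small mother-of-pearl index knob on top, 48 mm high in all, on the robot side of the lamp. Origin: centre of its underside.
- bezel_ring: Loose gilt bezel ring, 124 mm outside, 106 mm inside, 9 mm high, lying flat beyond the right end of the lamp. Origin: centre of its underside.
- setting_key: Loose black iron T-handled setting key, 86 mm long, 10 mm high, lying flat along the far side of the lamp. Origin: near its middle on the underside; x runs from its handle to its square tip.

How it is judged:
By the outcome, as a careful person would: the job done as asked, in the order asked, and still so for the second after the job is handed in, with the robot touching nothing.
It also fails if it takes over 45 s, if anything falls off the work surface, if the arm or the gripper's body presses on something with over 40 N, if the wrist force passes 120 N, or if a joint passes its speed limit or range.

## Working session

There is one attempt and no reset: what is moved stays moved. The work goes in short steps, Python scripts to look and compute and a tool call to move; the robot and the scene stay as the last step left them, time stands still between calls to the robot, and variables do not carry over. Pictures are saved under pics/ and viewed, and the job is handed in when it is done.

Besides the shell and the picture viewer there is one more tool, called after "Emit:" as name(argument=value, ...) on one line, values as JSON. drive_tool: Moves the arm, as the interface text tells. Its arguments: {"type":"object","properties":{"series":{"type":"array"},"hand":{"type":"number"}},"required":["series"]}

```bash
ls; mkdir -p pics; cat > h.py <<'E'
import numpy as np, cv2
from plant import readout, optics, job
def cap(n,save=None):
    c=optics.capture(n)
    if save: cv2.imwrite('pics/'+save,c['image']); np.savez('pics/'+save+'.npz',**{k:np.array(v) for k,v in c.items()})
    return c
def load(s):
    d=np.load('pics/'+s+'.npz'); return {k:d[k] for k in d.files}
def K(c):
    f=384/2/np.tan(np.radians(float(c['vfov']))/2)
    return np.array([[f,0,float(c['cx'])],[0,f,float(c['cy'])],[0,0,1.]]),np.array([float(c['k1']),0,0,0])
def ray(c,u,v):
    k,d=K(c); p=cv2.undistortPoints(np.array([[[u,v]]],float),k,d)[0,0]
    return np.array(c['rotation'])@np.array([p[0],p[1],1.])
def onz(c,u,v,z):
    r=ray(c,u,v); e=np.array(c['eye']); return e+r*(z-e[2])/r[2]
def dep(c,u,v):
    return np.array(c['eye'])+ray(c,u,v)*float(c['depth'][int(round(v)),int(round(u))])
def proj(c,P):
    k,d=K(c); R=np.array(c['rotation']); q=R.T@(np.array(P,float)-np.array(c['eye']))
    return cv2.projectPoints(q.reshape(1,1,3),np.zeros(3),np.zeros(3),k,d)[0].ravel()
E
python3 - <<'E'
from h import *
for n in ['scene','top','wrist']:
    c=cap(n,n+'0.png'); print(n,c['eye'],c['rotation'],c['vfov'],c['cx'],c['cy'],c['k1'])
print(readout.get_obs())
E
```

```text
pics
scene [888.34907151 336.59797459 774.90344936] [-2.5854017   0.00748989  2.30858363] 55.37682483544168 258.2910939631198 189.34843878182954 -0.05728330471693104
top [ 522.51758471   37.16330325 1015.46471114] [-3.08987650e+00  7.71216069e-04 -1.55589233e+00] 49.43039387363169 258.0006018053609 195.5197534609699 0.018089720355173956
wrist [ 61.11486838 525.47013944 383.51918554] [ 2.87612064e+00 -6.27762664e-05  1.32213813e+00] 60.46742091748332 254.60084018137235 193.4717684917214 -0.08370114571020172
{'time': 0.15, 'joint_positions': array([ 1.17496837e+00,  3.42594416e-01,  1.52476111e+00, -1.10263503e-05,
        1.27541035e+00, -1.46008396e-01]), 'dq': array([-0.00113781, -0.00214592, -0.0030112 , -0.00143615,  0.00051594,
       -0.00089606]), 'tau': array([ 1.73995300e-03, -4.31471086e+01, -2.44357091e+01,  7.19254324e-02,
        5.36691200e-02, -5.21705567e-05]), 'tool_pos': array([129.65454885, 508.40196068, 197.20089417]), 'tcp_rot': array([-3.14043038e+00, -1.60259391e-04,  2.89177621e+00]), 'contact_force': array([-0.61521175, -0.370721  ,  0.75049385]), 'moment': array([-0.01243456,  0.00588611, -0.03294948]), 'grip_width': 92.19358268511384}
```

```bash
sed -i "s/np.array(c\['rotation'\])/Rot(c)/g" h.py; cat >> h.py <<'E'
from scipy.spatial.transform import Rotation
def Rot(c): return Rotation.from_euler('xyz',np.array(c['rotation'])).as_matrix()
E
python3 - <<'E'
from h import *
a=[cv2.imread(f'pics/{n}0.png') for n in ['top','scene']]
for n,i in zip(['top','scene'],a): cv2.imwrite(f'pics/{n}0b.png',cv2.resize(i,(800,600),interpolation=cv2.INTER_CUBIC))
E
```

```text
(no output)
```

View pics/top0b.png

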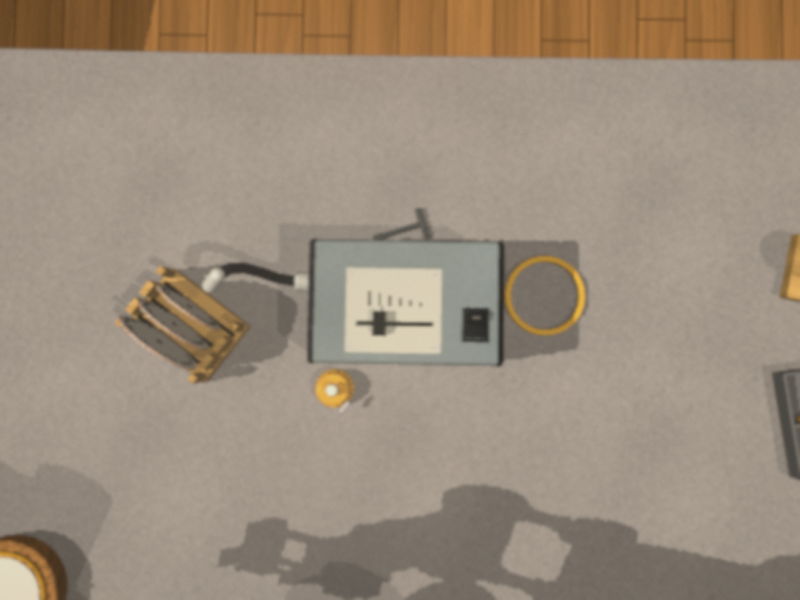

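View pics/scene0b.png

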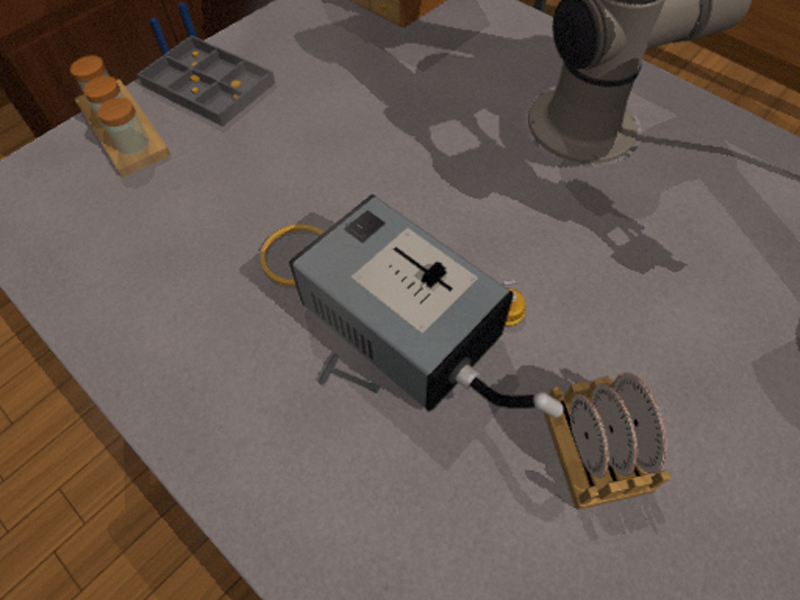

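```bash
python3 - <<'E'
from h import *
i=cv2.imread('pics/top0.png')[145:240,185:335]
cv2.imwrite('pics/topcrop.png',cv2.resize(i,None,fx=5,fy=5,interpolation=cv2.INTER_CUBIC))
i=cv2.imread('pics/scene0.png')[115:225,180:335]
cv2.imwrite('pics/scenecrop.png',cv2.resize(i,None,fx=5,fy=5,interpolation=cv2.INTER_CUBIC))
E
```

```text
(no output)
```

View pics/topcrop.png

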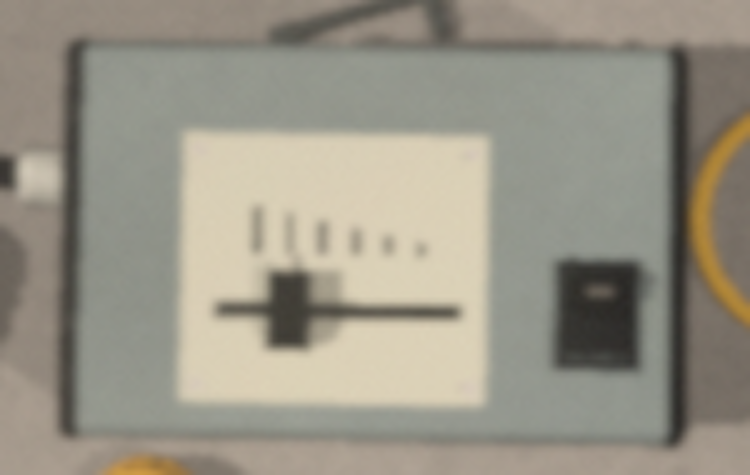

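View pics/scenecrop.png

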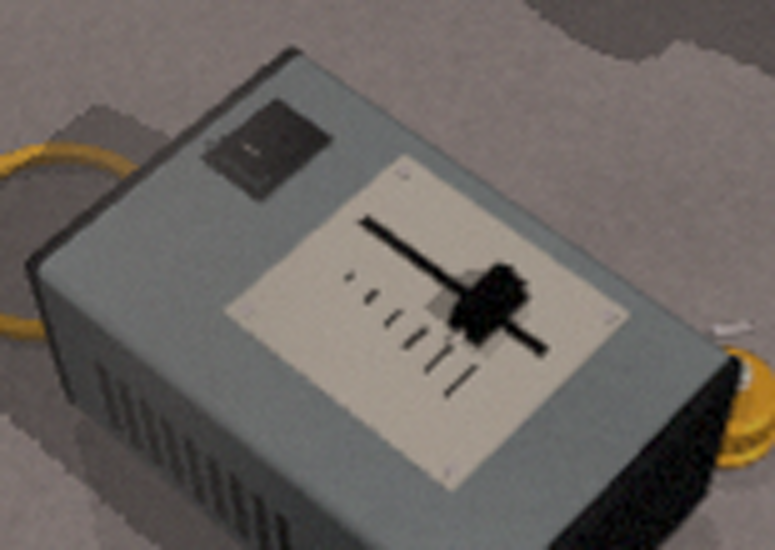

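```bash
python3 - <<'E'
from h import *
c=load('top0.png')
def p(x,y,z): return onz(c,185+(x+.5)/5-.5,145+(y+.5)/5-.5,z)
for n,x,y,z in [('FL',75,42,130),('FR',683,50,130),('NL',66,435,130),('NR',676,443,130),('slotB',215,309,130),('slotC',460,313,130),('tab',288,309,148),('m0',421,250,130),('m5',257,232,130),('m4',290,236,130),('plFL',183,130,130),('plFR',490,135,130),('plNL',177,402,130),('plNR',486,408,130),('rkFL',558,262,133),('rkFR',640,264,133),('rkNL',555,368,133),('rkNR',637,370,133),('rkfar',600,292,140),]:
    print(n,p(x,y,z).round(1), dep(c,185+x/5,145+y/5).round(1))
s=load('scene0.png')
def q(x,y,z): return onz(s,180+(x+.5)/5-.5,115+(y+.5)/5-.5,z)
print('scene')
for n,x,y,z in [('slotB',545,352,130),('slotC',362,218,130),('m0',349,276,130),('m5',462,380,130),('NR',297,50,130),('FR',35,265,130),('NL',738,360,130)]: print(n,q(x,y,z).round(1),dep(s,180+x/5,115+y/5).round(1))
E
```

```text
FL [657.4 164.6 130. ] [657.  164.2 126.9]
FR [657.8 -95.1 130. ] [657.8 -96.7 124.6]
NL [490.  164.7 130. ] [489.  164.5 125.6]
NR [490.5 -93.3 130. ] [ 484.9 -113.2    1.6]
slotB [544.3 102.7 130. ] [543.4 101.8 130.4]
slotC [544.1  -1.3 130. ] [543.3  -2.2 129.5]
tab [544.3  71.  148. ] [543.5  70.2 147.7]
m0 [570.6  15.6 130. ] [569.8  14.7 129.2]
m5 [577.3  85.5 130. ] [576.4  84.6 129.9]
m4 [575.8  71.4 130. ] [575.   70.5 129.6]
plFL [620.4 117.8 130. ] [619.5 116.9 130.1]
plFR [620.2 -13.1 130. ] [619.6 -14.1 127.7]
plNL [504.6 118.1 130. ] [503.8 117.3 128.8]
plNR [504.1 -12.8 130. ] [503.2 -13.7 130.2]
rkFL [566.2 -42.4 133. ] [565.4 -43.3 132.4]
rkFR [565.9 -77.1 133. ] [565.2 -78.4 129.7]
rkNL [521.4 -41.6 133. ] [520.6 -42.6 130.9]
rkNR [521.1 -76.2 133. ] [520.2 -77.5 129.2]
rkfar [553.6 -59.5 140. ] [552.8 -60.5 138.8]
scene
slotB [544.6 103.2 130. ] [544.5 104.3 129.4]
slotC [544.7  -1.  130. ] [5.447e+02 3.000e-01 1.298e+02]
m0 [571.1  15.9 130. ] [571.   16.9 129.3]
m5 [578.2  86.5 130. ] [577.7  87.2 128.6]
NR [493.2 -90.1 130. ] [493.1 -88.9 129.4]
FR [657.8 -89.2 130. ] [656.6 -90.2 126.4]
NL [493.7 165.6 130. ] [493.2 166.5 128.7]
```

Emit:
drive_tool(series=[[34,-33,2,1.2],[34,-33,2,1.2],[34,-33,2,1.2],[34,-33,2,1.2],[34,-33,2,1.2],[34,-33,0,1.2],[34,-33,0,1.2],[34,-33,0,1.2],[34,-33,0,1.2],[34,-33,0,1.2],[34,-33,0,1.2],[34,-33,0,1.1]], hand=1)

```text
time: 1.35
tool_pos: [538.8, 111.1, 207.6]
tcp_rot: [3.141, -0.0, -3.141]
contact_force: [0.7, -0.4, -0.1]
grip_width: 1.8
```

```bash
python3 - <<'E'
from h import *
w=cap('wrist','w1.png'); s=cap('scene','s1.png')
a=cv2.resize(w['image'],(400,300)); 
cv2.imwrite('pics/both1.png',np.hstack([cv2.resize(w['image'],(400,300)),cv2.resize(s['image'][60:252,130:386],(400,300))]))
o=readout.get_obs(); print(o['tool_pos'],o['grip_width'],o['contact_force'])
E
```

```text
[540.93492851 108.49379373 206.74694528] 0.4927956969067471 [-0.21814631  0.61368968  0.22550861]
```

View pics/both1.png

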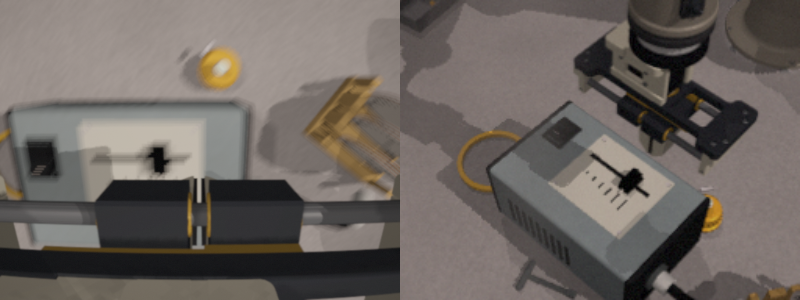

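Emit:
drive_tool(series=[[0,0,0,0],[0,0,0,0]])

```text
time: 1.65
tool_pos: [536.8, 113.5, 207.5]
tcp_rot: [3.141, -0.001, -3.141]
contact_force: [-0.8, 0.1, -0.2]
grip_width: 0.4
```

```bash
python3 - <<'E'
from h import *
s=cap('scene','s2.png')
o=readout.get_obs(); print(o['tool_pos'],o['grip_width'],o['contact_force'],o['joint_positions'],o['dq'])
i=s['image'][60:180,240:400]; print(proj(s,o['tool_pos']))
w=load('w1.png')['image'][210:384,180:330]
cv2.imwrite('pics/s2c.png',cv2.resize(i,None,fx=5,fy=5,interpolation=cv2.INTER_CUBIC)); cv2.imwrite('pics/w1c.png',cv2.resize(w,None,fx=3.4,fy=3.4,interpolation=cv2.INTER_CUBIC))
E
```

```text
[536.81134809 113.77933697 207.75096575] 0.3630732257076625 [-0.12383043  0.13257241 -0.28274093] [ 6.89515351e-02  3.78525951e-01  1.44077047e+00  3.69511556e-04
  1.32285778e+00 -1.50291206e+00] [ 0.00686175 -0.00446909 -0.00453838 -0.00114149 -0.00227368 -0.00153311]
[298.02268394 163.64144861]
```

View pics/s2c.png

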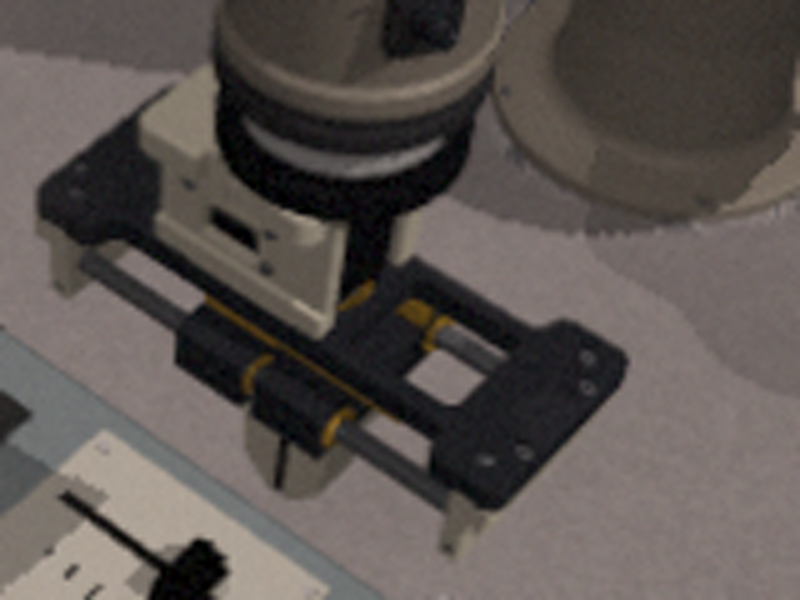

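View pics/w1c.png

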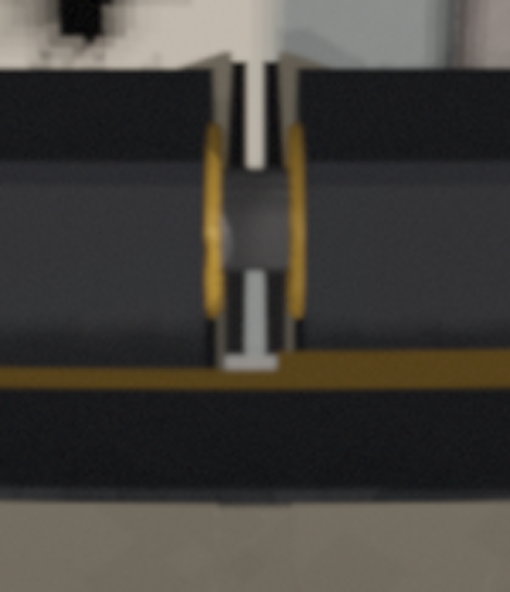

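Emit:
drive_tool(series=[[6,-2,0,0],[0,0,-25,0],[0,0,-25,0],[0,0,-12,0],[0,0,-6,0],[0,0,-3,0],[0,0,0,0]])

```text
time: 2.4
tool_pos: [544.1, 110.9, 137.2]
tcp_rot: [3.141, 0.001, -3.142]
contact_force: [-0.0, -0.2, 0.8]
grip_width: 0.2
```

```bash
python3 - <<'E'
from h import *
s=cap('scene','s3.png')
o=readout.get_obs(); print(o['tool_pos'],o['contact_force'])
i=s['image'][100:220,220:380]; print(proj(s,o['tool_pos']))
cv2.imwrite('pics/s3c.png',cv2.resize(i,None,fx=5,fy=5,interpolation=cv2.INTER_CUBIC))
E
```

```text
[544.29795829 110.84352962 137.53723009] [-0.04652853 -0.36374253 -0.46373997]
[291.76576702 185.02084042]
```

View pics/s3c.png

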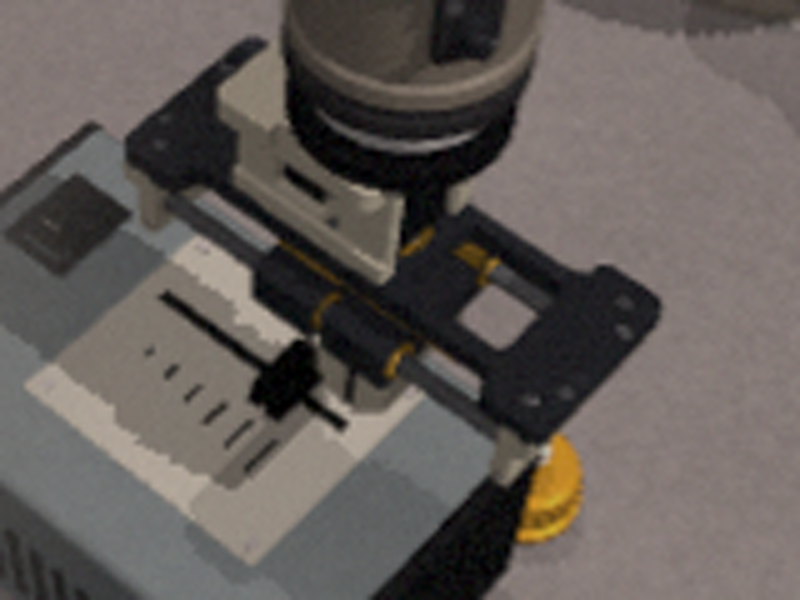

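Emit:
drive_tool(series=[[0,-4,-2,0],[0,-4,0,0],[0,-3,0,0],[0,-3,0,0],[0,-3,0,0]])

```text
time: 2.95
tool_pos: [543.8, 93.4, 134.9]
tcp_rot: [3.141, 0.0, 3.141]
contact_force: [-0.8, 0.4, -0.0]
grip_width: 0.8
```

Emit:
drive_tool(series=[[0,-4,0,0],[0,-4,0,0],[0,-4,0,0],[0,-4,0,0],[0,-4,0,0],[0,-4,0,0],[0,-4,0,0],[0,-4,0,0],[0,-4,0,0]])

```text
time: 3.85
tool_pos: [543.8, 57.4, 134.7]
tcp_rot: [3.141, -0.0, 3.141]
contact_force: [-0.5, 0.6, 0.2]
grip_width: 0.5
```

```bash
cat > look.py <<'E'
from h import *
import sys
n=sys.argv[1]; a=[int(v) for v in sys.argv[2:]] or [100,220,220,380]
s=cap('scene',n+'.png')
o=readout.get_obs(); print(o['time'],o['tool_pos'].round(1),o['contact_force'].round(1))
i=s['image'][a[0]:a[1],a[2]:a[3]]
cv2.imwrite(f'pics/{n}c.png',cv2.resize(i,None,fx=5,fy=5,interpolation=cv2.INTER_CUBIC))
E
python3 look.py s4
```

```text
3.9 [543.8  56.9 134.7] [ 0.5 -0.7 -0.1]
```

View pics/s4c.png

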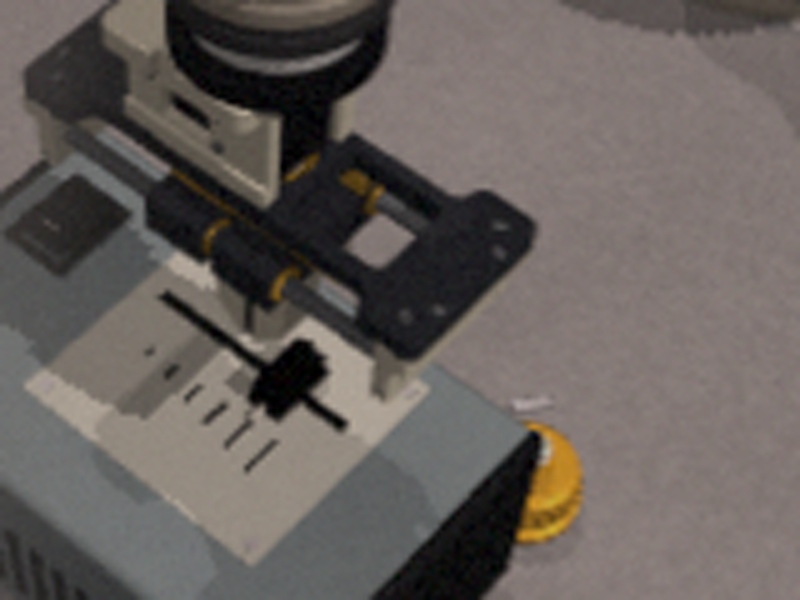

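```bash
python3 - <<'E'
from h import *
s=load('s4.png')
print(proj(s,[543.8,57,134.7]),proj(s,[543.8,57,150]))
for x,y in [(240,300),(265,300),(265,325),(250,325),(285,310),(265,345)]:
    print(x,y,dep(s,220+x/5,100+y/5).round(1))
t=cap('top','t4.png'); i=t['image'][145:240,185:335]
cv2.imwrite('pics/t4c.png',cv2.resize(i,None,fx=5,fy=5,interpolation=cv2.INTER_CUBIC))
w=cap('wrist','w4.png');cv2.imwrite('pics/w4b.png',cv2.resize(w['image'],(800,600)))
print(proj(w,[543.8,57,134.7]))
E
```

```text
[272.24939168 171.30013283] [272.4307627  167.12970273]
240 300 [554.5  53.5 182.6]
265 300 [580.5  87.4 239.5]
265 325 [555.7  67.9 180. ]
250 325 [555.2  59.7 172. ]
285 310 [553.7  76.  195.7]
265 345 [536.   52.5 130.6]
[254.60184523 225.45440188]
```

View pics/t4c.png

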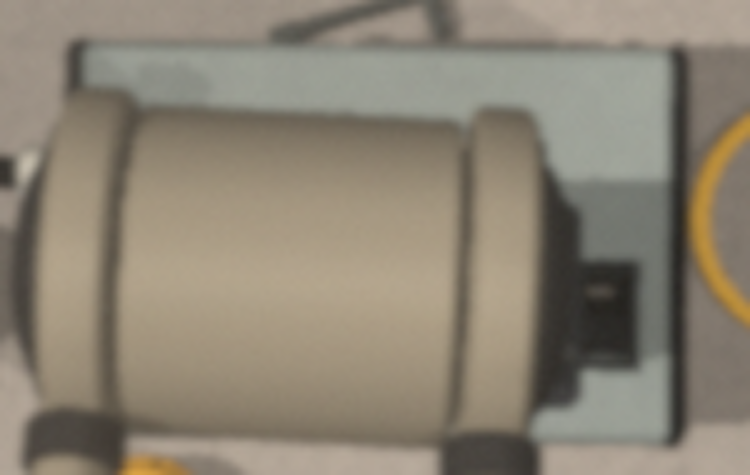

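View pics/w4b.png

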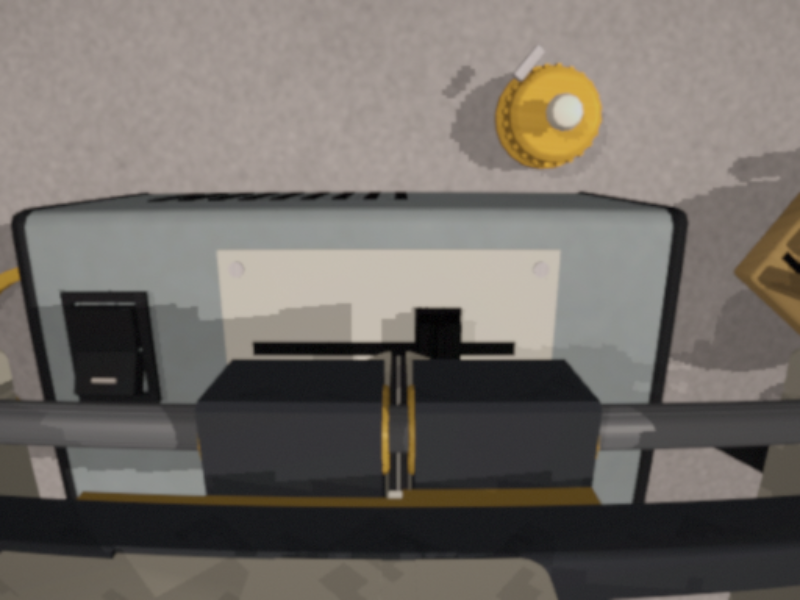

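```bash
python3 - <<'E'
from h import *
s=load('s4.png')
for v in range(152,176,1):
    print(v,[tuple(dep(s,u,v).round(0).astype(int)) for u in range(264,282,2)])
i=s['image'][145:185,250:310]
cv2.imwrite('pics/s4d.png',cv2.resize(i,None,fx=13,fy=13,interpolation=cv2.INTER_NEAREST))
E
```

```text
152 [(np.int64(581), np.int64(66), np.int64(244)), (np.int64(580), np.int64(70), np.int64(248)), (np.int64(580), np.int64(74), np.int64(251)), (np.int64(577), np.int64(77), np.int64(251)), (np.int64(575), np.int64(80), np.int64(252)), (np.int64(573), np.int64(83), np.int64(252)), (np.int64(570), np.int64(85), np.int64(251)), (np.int64(568), np.int64(88), np.int64(251)), (np.int64(561), np.int64(87), np.int64(244))]
153 [(np.int64(581), np.int64(66), np.int64(241)), (np.int64(581), np.int64(71), np.int64(246)), (np.int64(580), np.int64(75), np.int64(249)), (np.int64(579), np.int64(79), np.int64(251)), (np.int64(577), np.int64(81), np.int64(252)), (np.int64(575), np.int64(85), np.int64(253)), (np.int64(572), np.int64(87), np.int64(252)), (np.int64(568), np.int64(88), np.int64(249)), (np.int64(561), np.int64(87), np.int64(242))]
154 [(np.int64(581), np.int64(66), np.int64(239)), (np.int64(580), np.int64(70), np.int64(242)), (np.int64(580), np.int64(75), np.int64(247)), (np.int64(581), np.int64(80), np.int64(251)), (np.int64(578), np.int64(83), np.int64(251)), (np.int64(577), np.int64(86
[... 8255 characters left out ...]
29)), (np.int64(550), np.int64(56), np.int64(130)), (np.int64(554), np.int64(65), np.int64(144)), (np.int64(552), np.int64(68), np.int64(144)), (np.int64(550), np.int64(72), np.int64(146)), (np.int64(544), np.int64(73), np.int64(140)), (np.int64(543), np.int64(77), np.int64(143))]
175 [(np.int64(559), np.int64(47), np.int64(128)), (np.int64(557), np.int64(51), np.int64(129)), (np.int64(554), np.int64(54), np.int64(130)), (np.int64(551), np.int64(57), np.int64(130)), (np.int64(556), np.int64(67), np.int64(143)), (np.int64(555), np.int64(71), np.int64(147)), (np.int64(552), np.int64(74), np.int64(146)), (np.int64(548), np.int64(77), np.int64(145)), (np.int64(544), np.int64(78), np.int64(142))]
```

View pics/s4d.png

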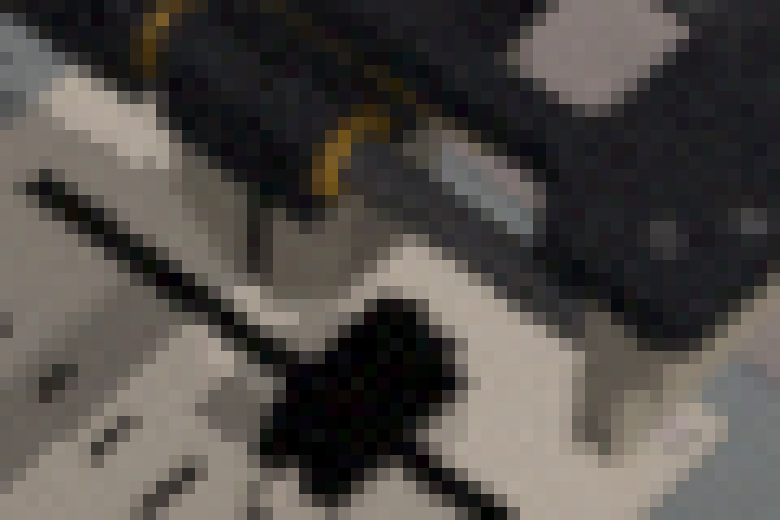

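```bash
python3 - <<'E'
from h import *
w=load('w4.png'); print(w['eye'],w['rotation'])
f=512/800
for n,x,y in [('slotC',256,348),('slotB',512,348),('plL',237,269),('deck',620,300),('deck',170,250),('tab',438,330),('bench',300,50),('plNL',219,251),('plNR',558,251)]:
    print(n,dep(w,x*f,y*f).round(1),onz(w,x*f,y*f,130).round(1))
w=load('wrist0.png'); 
for u,v in [(50,50),(256,50),(450,50),(100,150)]: print(dep(w,u,v).round(1))
print(readout.get_obs())
E
```

```text
[473.01430736  56.72064558 321.12511257] [ 2.87556098e+00 -1.34979487e-03  1.57117935e+00]
slotC [543.9   0.7 130.1] [543.9   0.7 130. ]
slotB [543.9 102.3 130. ] [543.9 102.3 130. ]
plL [511.8  -4.1 130.8] [511.9  -4.3 130. ]
deck [524.2 143.9 129.8] [524.2 143.8 130. ]
deck [504.6 -30.1 129.2] [504.4 -29.8 130. ]
tab [530.4  71.2 147.7] [536.3  72.7 130. ]
bench [ 4.077e+02 -2.000e-01 -2.000e+00] [434.4  23.  130. ]
plNL [504.9 -10.6 130.3] [505.  -10.7 130. ]
plNR [504.9 117.5 130.3] [505.  117.6 130. ]
[-58.9 315.4  -2.2]
[4.900e+00 5.414e+02 5.000e-01]
[5.370e+01 7.549e+02 4.000e-01]
[ 65.1 334.7  -0.4]
{'time': 4.0, 'joint_positions': array([-3.49313094e-02,  4.38745062e-01,  1.55834407e+00,  1.51961287e-04,
        1.14444211e+00, -1.60511826e+00]), 'dq': array([ 6.85522063e-03, -1.60949745e-03, -8.89711663e-05,  3.31357003e-03,
        8.45553069e-05,  4.69036157e-03]), 'tau': array([-2.32796716e-01, -4.64215815e+01, -2.27796113e+01, -7.12185306e-02,
        7.64510804e-02, -3.46936018e-02]), 'tool_pos': array([543.79654185,  57.49143071, 134.77210641]), 'tcp_rot': array([3.14145648e+00, 6.61252417e-05, 3.14092043e+00]), 'contact_force': array([ 0.0982903 , -0.19602874, -0.44749237]), 'moment': array([-0.01098841, -0.00100387, -0.02745175]), 'grip_width': 0.47664374451819386}
```

```bash
python3 - <<'E'
from h import *
w=load('w4.png')
f=512/800
for x,y in [(300,375),(500,375),(380,365),(385,358),(420,358),(395,370),(300,450),(500,450),(395,494),(200,415)]:
    print(x,y,dep(w,x*f,y*f).round(1))
i=w['image'][215:325,220:290]; cv2.imwrite('pics/w4c.png',cv2.resize(i,None,fx=5.4,fy=5.4,interpolation=cv2.INTER_NEAREST))
E
```

```text
300 375 [507.5  40.4 241.2]
500 375 [507.1  73.9 242. ]
380 365 [507.   53.8 237.8]
385 358 [532.6  52.9 169.2]
420 358 [532.5  63.9 169.6]
395 370 [533.9  56.1 175.9]
300 450 [515.1  41.9 252.2]
500 450 [514.5  72.2 253.2]
395 494 [611.4  55.8 129.9]
200 415 [509.3  27.1 252.3]
```

View pics/w4c.png

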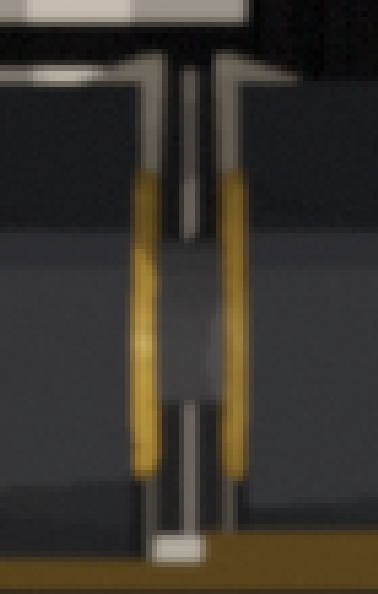

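Emit:
drive_tool(series=[[0,20,0,0],[0,20,0,0],[0,10,0,0],[0,2,-10,0],[0,0,-8,0],[0,0,-4,0],[0,0,-2,0],[0,0,0,0]])

```text
time: 4.8
tool_pos: [543.6, 109.2, 110.3]
tcp_rot: [-3.142, -0.001, 3.141]
contact_force: [0.1, -0.1, 0.8]
grip_width: 0.6
```

```bash
python3 look.py s5 110 230 210 370; python3 - <<'E'
from h import *
s=load('s5.png')
for v in range(176,196): print(v,' '.join('%d,%d,%d'%tuple(dep(s,u,v).round(0)) for u in range(288,306,2)))
E
```

```text
4.85 [543.8 109.3 110.7] [-0.8 -0.2 -0.5]
176 580,124,224 580,128,227 578,131,227 575,133,227 574,137,229 571,139,228 565,140,223 557,139,213 570,151,238
177 580,124,220 581,129,226 581,133,230 576,134,226 573,137,225 570,139,224 566,141,222 557,139,209 566,149,230
178 581,125,219 580,129,222 580,133,226 578,136,226 576,139,227 572,140,224 565,140,217 557,139,206 509,116,129
179 580,124,214 581,130,220 581,133,224 581,138,228 577,140,226 572,140,221 568,143,219 555,139,200 511,118,130
180 581,126,213 580,129,215 581,134,221 580,138,225 576,139,222 572,141,219 571,145,221 515,116,129 512,119,128
181 554,107,160 580,129,213 581,134,218 581,138,222 577,140,220 575,143,221 571,145,219 570,149,221 514,120,129
182 555,108,158 580,130,210 580,134,214 580,138,217 578,141,219 575,143,218 573,146,218 571,149,219 570,153,221
183 555,108,155 556,113,161 581,135,212 580,139,216 888,337,775 548,127,166 574,147,218 574,152,222 571,154,221
184 555,108,151 555,113,156 555,118,161 580,139,212 555,127,170 546,126,160 574,148,215 575,152,220 573,155,221
185 554,108,146 555,114,153 556,119,159 580,139,20
[... 481 characters left out ...]
,127 532,130,128 529,132,127
190 555,110,130 552,113,129 548,116,128 545,119,128 542,121,127 541,125,129 537,128,128 534,131,127 532,134,128
191 556,111,129 554,115,130 551,118,129 548,120,128 545,124,129 542,127,129 540,130,130 536,133,128 532,135,126
192 557,112,127 555,116,129 552,119,129 550,122,130 545,124,125 545,129,130 541,131,128 538,134,128 535,137,128
193 559,114,127 557,117,128 554,120,128 552,124,130 549,127,128 545,129,127 543,133,129 540,135,127 537,139,128
194 562,116,130 558,118,127 555,122,127 554,125,129 551,129,130 547,131,128 545,134,128 541,137,127 539,140,128
195 563,117,128 561,120,128 557,123,128 555,126,128 551,129,126 549,133,128 546,135,128 544,139,128 541,142,129
```

View pics/s5c.png

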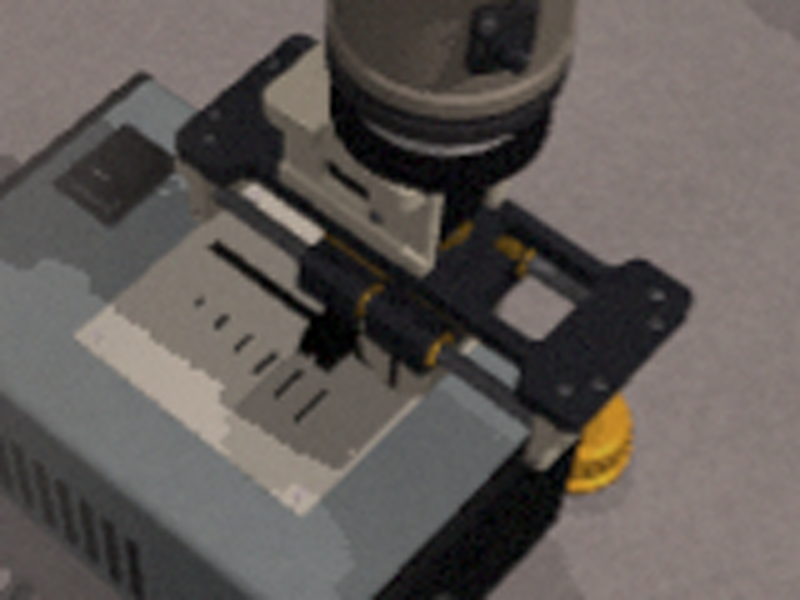

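Emit:
drive_tool(series=[[0,0,-3,0],[0,0,-2,0],[0,0,0,0]])

```text
time: 5.15
tool_pos: [543.6, 109.7, 105.5]
tcp_rot: [3.142, -0.0, 3.141]
contact_force: [0.2, -0.0, 0.1]
grip_width: 0.6
```

Emit:
drive_tool(series=[[0,-4,0,0],[0,-4,0,0],[0,-3,0,0],[0,-3,0,0]])

```text
time: 5.55
tool_pos: [543.8, 95.3, 105.8]
tcp_rot: [3.141, 0.0, 3.141]
contact_force: [-0.3, -1.0, 0.3]
grip_width: 0.6
```

Emit:
drive_tool(series=[[0,-2,0,0],[0,-2,0,0]])

```text
time: 5.75
tool_pos: [543.8, 92.6, 105.9]
tcp_rot: [3.139, 0.0, 3.141]
contact_force: [0.0, 7.6, 0.4]
grip_width: 0.2
```

Emit:
drive_tool(series=[[0,-2,0,0],[0,-2,0,0]])

```text
time: 5.95
tool_pos: [543.8, 88.6, 105.9]
tcp_rot: [3.14, 0.0, -3.142]
contact_force: [0.0, 2.7, -0.5]
grip_width: 0.4
```

Emit:
drive_tool(series=[[0,-2,0,0],[0,-2,0,0]])

```text
time: 6.15
tool_pos: [543.8, 83.2, 105.8]
tcp_rot: [-3.141, 0.0, 3.142]
contact_force: [-0.3, 0.1, -0.1]
grip_width: 0.8
```

```bash
python3 look.py s6 110 230 210 370
```

```text
6.2 [543.8  82.9 105.7] [-0.2 -0.6 -0.1]
```

View pics/s6c.png

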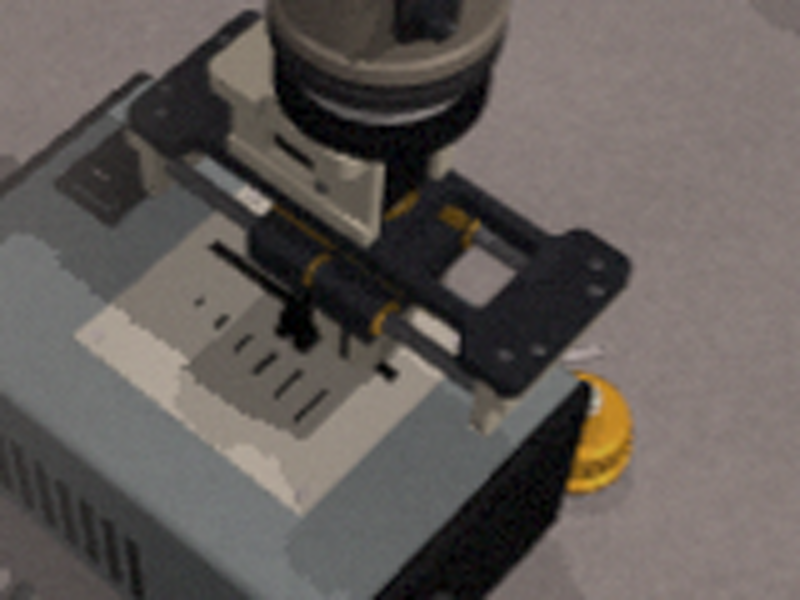

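Emit:
drive_tool(series=[[0,-3,0,0],[0,-3,0,0],[0,-3,0,0],[0,-3,0,0],[0,-3,0,0],[0,-3,0,0],[0,-3,0,0],[0,-3,0,0],[0,-3,0,0],[0,-3,0,0],[0,-3,0,0],[0,-3,0,0]])

```text
time: 7.4
tool_pos: [543.7, 48.4, 105.8]
tcp_rot: [3.14, 0.0, 3.141]
contact_force: [0.5, 4.5, 1.3]
grip_width: 0.4
```

Emit:
drive_tool(series=[[0,-2,0,0],[0,-2,0,0],[0,-2,0,0]])

```text
time: 7.7
tool_pos: [543.8, 41.1, 105.7]
tcp_rot: [-3.141, -0.0, 3.141]
contact_force: [0.6, -0.6, 1.3]
grip_width: 0.3
```

Emit:
drive_tool(series=[[0,-2,0,0],[0,-1,0,0]])

```text
time: 7.9
tool_pos: [543.8, 38.2, 105.7]
tcp_rot: [-3.141, -0.0, 3.141]
contact_force: [0.0, 1.1, 0.7]
grip_width: 0.7
```

Emit:
drive_tool(series=[[0,-1,0,0],[0,0,0,0]])

```text
time: 8.1
tool_pos: [543.8, 37.8, 105.7]
tcp_rot: [3.141, 0.0, 3.141]
contact_force: [-0.2, 1.3, 0.6]
grip_width: 0.3
```

Emit:
drive_tool(series=[[0,-1,0,0],[0,0,0,0]])

```text
time: 8.3
tool_pos: [543.7, 37.6, 105.8]
tcp_rot: [3.14, 0.0, 3.141]
contact_force: [0.2, 5.3, 0.5]
grip_width: 0.3
```

Emit:
drive_tool(series=[[0,-1,0,0],[0,0,0,0]])

```text
time: 8.5
tool_pos: [543.8, 37.3, 105.8]
tcp_rot: [3.139, 0.0, 3.141]
contact_force: [1.5, 8.3, 0.8]
grip_width: 0.4
```

```bash
python3 look.py s7 110 230 180 340
```

```text
8.55 [543.7  37.3 105.8] [0.9 8.3 0.9]
```

View pics/s7c.png

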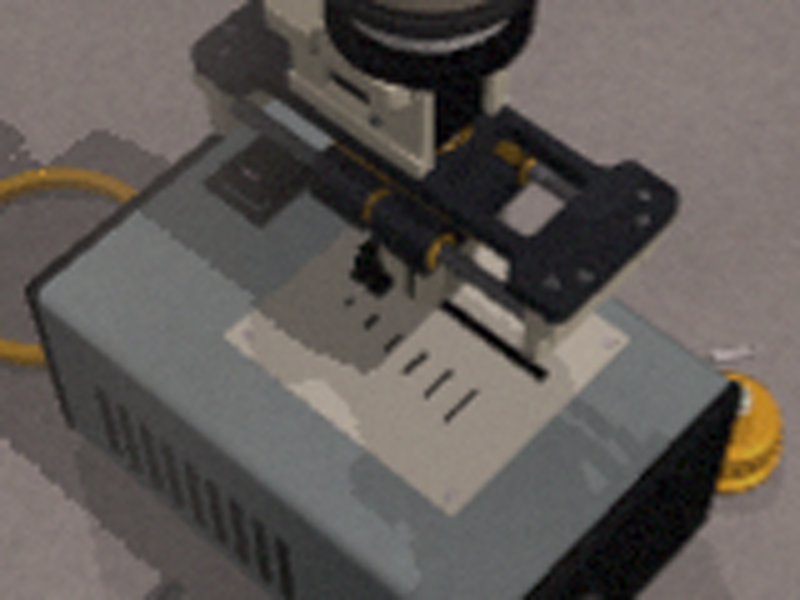

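Emit:
drive_tool(series=[[0,6,0,0],[0,2,20,0],[0,0,20,0],[4,-30,0,0],[5,-40,0,0],[5,-25,0,0],[0,-9,0,0],[0,0,-10,0],[0,0,-5,0],[0,0,0,0]])

```text
time: 9.55
tool_pos: [556.7, -58.9, 129.4]
tcp_rot: [3.141, -0.003, -3.141]
contact_force: [-0.1, 0.5, -0.0]
grip_width: 0.4
```

```bash
python3 look.py s8 100 220 170 330; python3 - <<'E'
from h import *
w=cap('wrist','w8.png');cv2.imwrite('pics/w8b.png',cv2.resize(w['image'],(800,600)))
E
```

```text
9.6 [557.2 -59.  130. ] [ 0.3 -0.6 -0.3]
```

View pics/s8c.png

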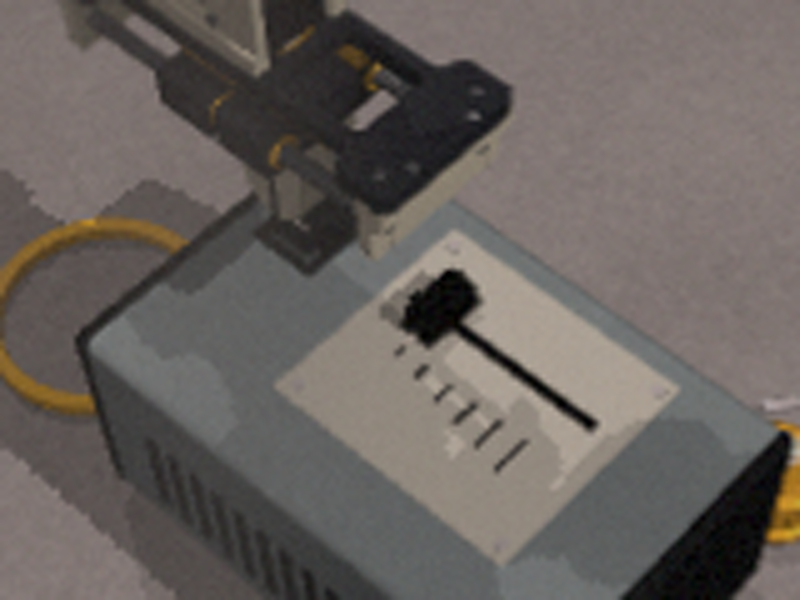

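View pics/w8b.png

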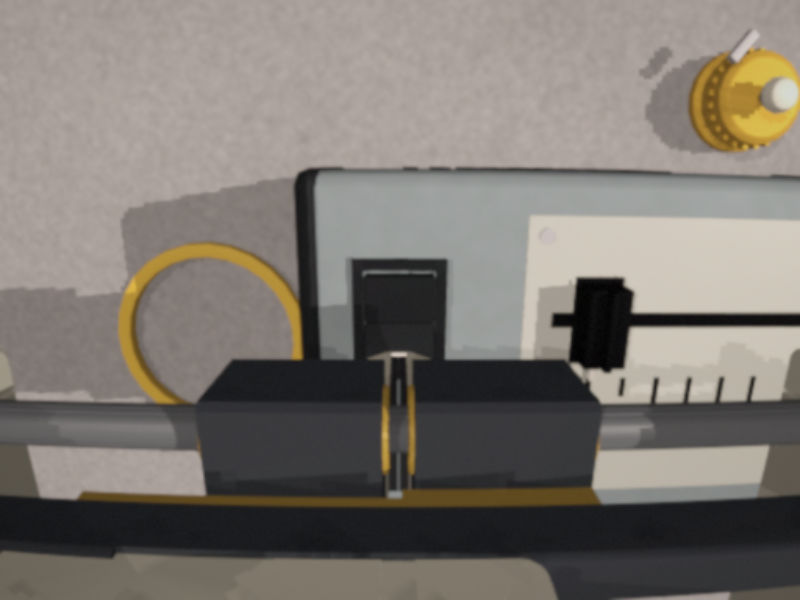

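Emit:
drive_tool(series=[[0,0,-8,0],[0,0,-6,0],[0,0,-3,0],[0,0,-2,0]])

```text
time: 10.05
tool_pos: [558.2, -60.0, 111.8]
tcp_rot: [3.141, 0.001, 3.141]
contact_force: [0.3, 1.1, 4.2]
grip_width: 0.6
```

Emit:
drive_tool(series=[[0,0,-2,0],[0,0,-2,0]])

```text
time: 10.25
tool_pos: [559.1, -60.1, 108.6]
tcp_rot: [3.141, 0.003, 3.141]
contact_force: [3.7, 2.0, 5.1]
grip_width: 0.5
```

Emit:
drive_tool(series=[[0,0,-2,0],[0,0,0,0]])

```text
time: 10.45
tool_pos: [559.4, -60.2, 107.2]
tcp_rot: [-3.141, 0.004, 3.141]
contact_force: [2.4, 2.9, 8.7]
grip_width: 0.4
```

Emit:
drive_tool(series=[[0,0,-2,0],[0,0,0,0]])

```text
time: 10.65
tool_pos: [559.5, -60.2, 106.9]
tcp_rot: [-3.141, 0.005, 3.141]
contact_force: [-2.4, 3.9, 20.5]
grip_width: 0.7
```

Emit:
drive_tool(series=[[0,0,-2,0],[0,0,0,0]])

```text
time: 10.85
tool_pos: [559.6, -60.3, 106.7]
tcp_rot: [-3.141, 0.007, 3.142]
contact_force: [-6.3, 5.2, 31.8]
grip_width: 0.3
```

```bash
python3 look.py s9 100 220 170 330; python3 - <<'E'
from h import *
w=cap('wrist','w9.png');cv2.imwrite('pics/w9b.png',cv2.resize(w['image'],(800,600)))
E
```

```text
10.9 [559.7 -60.2 106.7] [-5.8  3.1 31.9]
```

View pics/s9c.png

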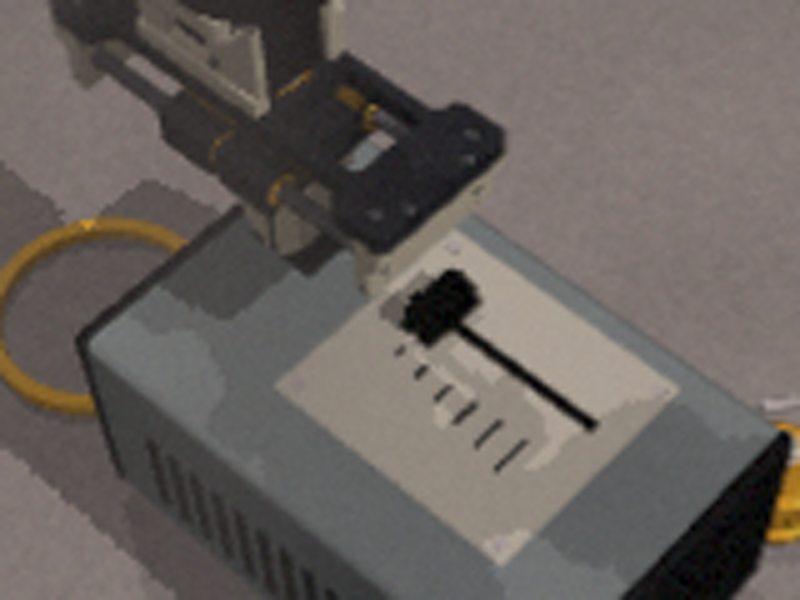

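View pics/w9b.png

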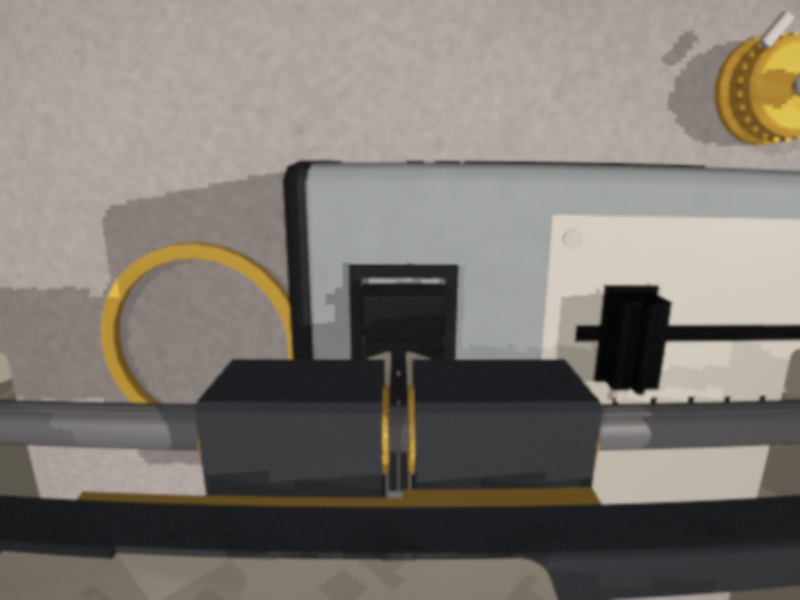

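Emit:
drive_tool(series=[[0,0,14,0],[0,0,20,0],[0,0,10,0],[-7,21,0,0],[-7,21,0,0],[0,0,0,0]])

```text
time: 11.55
tool_pos: [542.6, -16.5, 145.3]
tcp_rot: [3.141, -0.002, -3.14]
contact_force: [0.3, -0.2, -0.1]
grip_width: 0.6
```

```bash
python3 look.py s10 100 220 170 330; python3 - <<'E'
from h import *
w=cap('wrist','w10.png');cv2.imwrite('pics/w10b.png',cv2.resize(w['image'],(800,600)))
for x,y in []: pass
E
```

```text
11.6 [543.3 -17.7 145.4] [ 0.1 -0.2  0.5]
```

View pics/s10c.png

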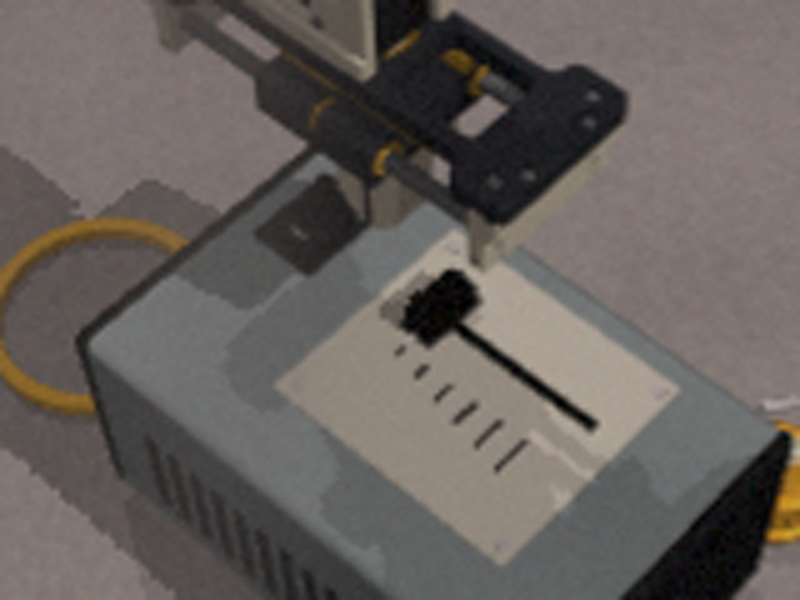

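View pics/w10b.png

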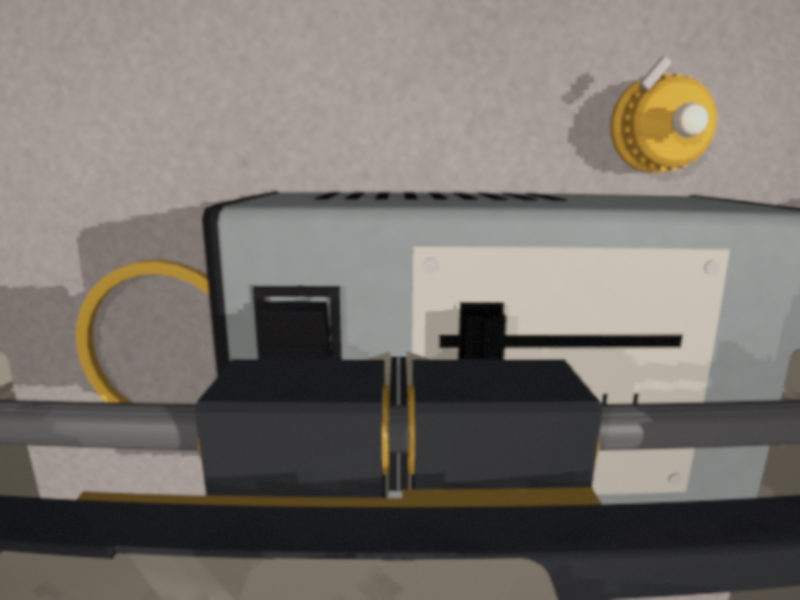

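```bash
python3 - <<'E'
from h import *
f=512/800
for n,xs,ys in [('w8.png',[380,400,420],[265,272,280,290,300,315,330,345]),('w10.png',[275,290,310],[292,300,306,312,320,330,340,350])]:
    w=load(n)
    for y in ys:
        print(n,y,[dep(w,x*f,y*f).round(1).tolist() for x in xs])
s0=load('scene0.png'); s=load('s10.png')
for x in range(540,568,4):
  r=[]
  for c in (s0,s):
    u,v=proj(c,[x,-60,138]); r.append(dep(c,u,v).round(1).tolist())
  print(x,r)
E
```

```text
w8.png 265 [[522.4, -65.7, 132.9], [522.4, -58.5, 133.0], [522.6, -51.2, 131.7]]
w8.png 272 [[525.7, -65.9, 129.6], [525.5, -58.5, 130.2], [525.6, -51.1, 129.8]]
w8.png 280 [[527.4, -65.7, 135.2], [527.4, -58.5, 135.5], [527.4, -51.3, 135.4]]
w8.png 290 [[531.0, -65.7, 136.0], [531.1, -58.5, 135.3], [531.2, -51.2, 135.1]]
w8.png 300 [[535.1, -65.8, 134.5], [534.8, -58.5, 135.8], [534.6, -51.2, 136.1]]
w8.png 315 [[540.6, -65.8, 135.2], [540.8, -58.4, 134.6], [540.6, -51.1, 135.2]]
w8.png 330 [[545.8, -65.8, 137.1], [546.2, -58.4, 135.9], [545.7, -51.1, 137.1]]
w8.png 345 [[551.3, -65.8, 137.9], [550.8, -58.4, 139.4], [551.0, -51.1, 138.6]]
w10.png 292 [[522.7, -67.3, 132.0], [522.7, -61.2, 132.1], [522.7, -53.1, 132.1]]
w10.png 300 [[525.1, -66.6, 135.5], [525.1, -60.6, 135.5], [525.3, -52.8, 134.7]]
w10.png 306 [[526.4, -65.7, 139.6], [526.7, -60.0, 138.8], [526.3, -51.9, 140.1]]
w10.png 312 [[528.5, -65.5, 141.0], [528.2, -59.5, 141.7], [528.3, -51.8, 141.6]]
w10.png 320 [[531.9, -65.9, 140.3], [531.8, -59.9, 140.8], [531.6, -52.0, 141.2]]
w10.png 330 [[536.5, -66.5, 139.0], [536.6, -60.6, 138.6], [536.5, -52.6, 138.7]]
w10.png 340 [[541.9, -67.6, 135.5], [541.5, -61.3, 136.5], [541.8, -53.4, 135.5]]
w10.png 350 [[546.2, -67.9, 135.6], [546.3, -61.8, 135.1], [546.1, -53.5, 135.7]]
540 [[539.0, -61.1, 136.2], [539.4, -60.6, 137.0]]
544 [[543.9, -60.2, 137.7], [542.9, -61.3, 136.0]]
548 [[547.6, -60.5, 137.2], [547.4, -60.7, 136.8]]
552 [[552.7, -59.2, 139.3], [550.6, -61.6, 135.4]]
556 [[558.4, -57.1, 142.6], [553.6, -62.8, 133.4]]
560 [[560.8, -59.1, 139.5], [557.5, -63.1, 133.1]]
564 [[563.0, -61.2, 136.1], [560.5, -64.2, 131.2]]
```

Emit:
drive_tool(series=[[0,0,-20,0],[0,0,-12,0],[0,0,-6,0],[0,0,-2,0],[0,4,0,0],[0,3,0,0],[0,2,0,0],[0,0,0,0]])

```text
time: 12.45
tool_pos: [544.0, -8.9, 106.2]
tcp_rot: [-3.142, 0.001, -3.141]
contact_force: [-0.1, 0.3, 0.3]
grip_width: 0.7
```

Emit:
drive_tool(series=[[0,2,0,0],[0,2,0,0],[0,1,0,0],[0,1,0,0]])

```text
time: 12.85
tool_pos: [543.8, -4.5, 105.9]
tcp_rot: [-3.139, 0.0, -3.142]
contact_force: [-1.1, -8.3, 0.8]
grip_width: 0.5
```

Emit:
drive_tool(series=[[0,1,0,0],[0,1,0,0],[0,1,0,0]])

```text
time: 13.15
tool_pos: [543.9, -1.4, 105.9]
tcp_rot: [-3.14, 0.0, 3.141]
contact_force: [0.4, -5.3, 0.5]
grip_width: 0.8
```

Emit:
drive_tool(series=[[0,1,0,0],[0,1,0,0]])

```text
time: 13.35
tool_pos: [543.9, 1.7, 105.9]
tcp_rot: [3.142, 0.0, 3.141]
contact_force: [-0.4, -2.5, 0.6]
grip_width: 0.2
```

Emit:
drive_tool(series=[[0,1,0,0],[0,0,0,0]])

```text
time: 13.55
tool_pos: [543.8, 3.4, 105.7]
tcp_rot: [3.141, 0.0, -3.142]
contact_force: [-0.2, 0.3, 0.7]
grip_width: 0.9
```

```bash
python3 look.py s11 100 220 170 330
```

```text
13.6 [543.7   3.3 105.6] [-0.  -0.   0.3]
```

View pics/s11c.png

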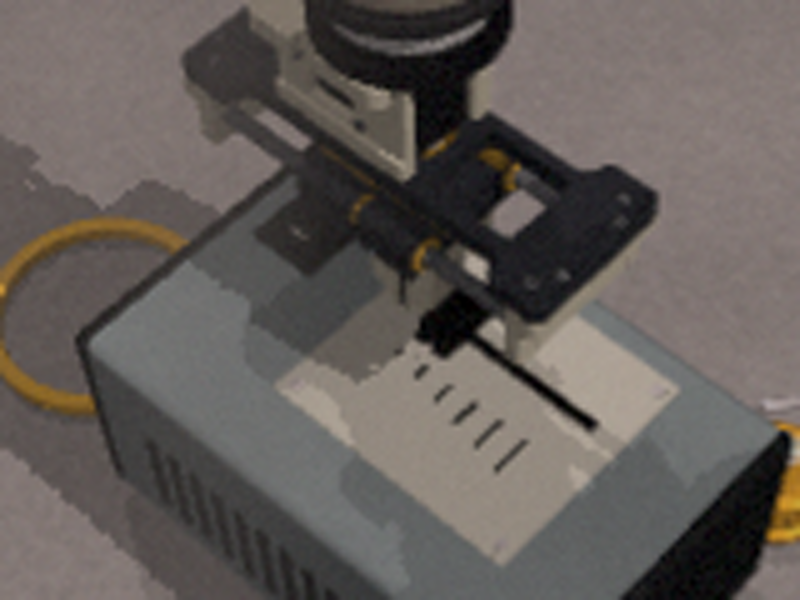

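Emit:
drive_tool(series=[[0,2,0,0],[0,2,0,0],[0,2,0,0],[0,1,0,0],[0,1,0,0],[0,1,0,0],[0,1,0,0],[0,1,0,0],[0,1,0,0]])

```text
time: 14.5
tool_pos: [543.8, 14.4, 105.8]
tcp_rot: [-3.141, 0.0, 3.141]
contact_force: [0.1, -2.6, 1.1]
grip_width: 0.6
```

Emit:
drive_tool(series=[[0,1,0,0],[0,1,0,0],[0,0,0,0]])

```text
time: 14.8
tool_pos: [543.8, 17.4, 105.7]
tcp_rot: [3.141, 0.0, -3.142]
contact_force: [0.5, -0.4, -0.4]
grip_width: 0.3
```

```bash
python3 look.py s12 100 220 170 330
```

```text
14.85 [543.7  17.3 105.7] [-0.9  0.6 -0.3]
```

View pics/s12c.png

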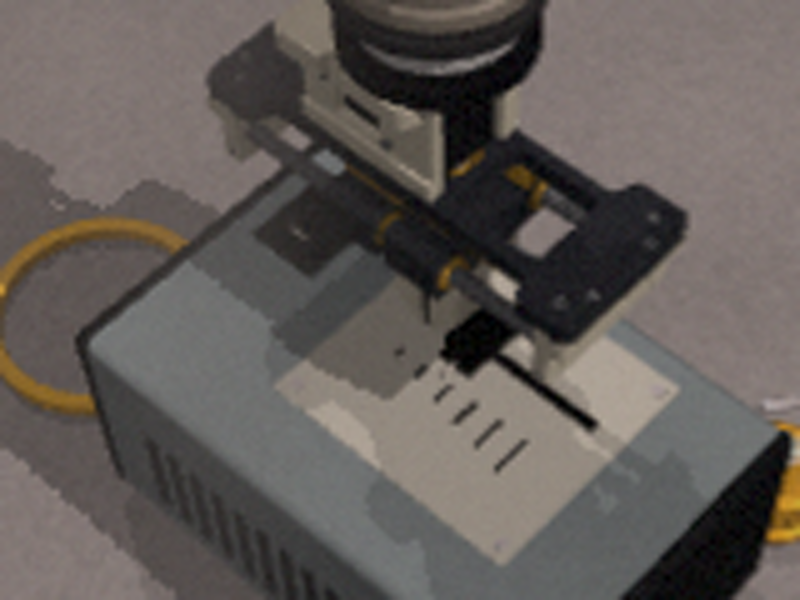

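```bash
python3 - <<'E'
from h import *
w=cap('wrist','w12.png');cv2.imwrite('pics/w12b.png',cv2.resize(w['image'],(800,600)))
print([ (proj(w,[544-15,15.5+14*k+8,144.5])/.64).round().tolist() for k in range(5)])
E
```

```text
[[419.0, 352.0], [465.0, 352.0], [510.0, 352.0], [555.0, 352.0], [600.0, 352.0]]
```

View pics/w12b.png

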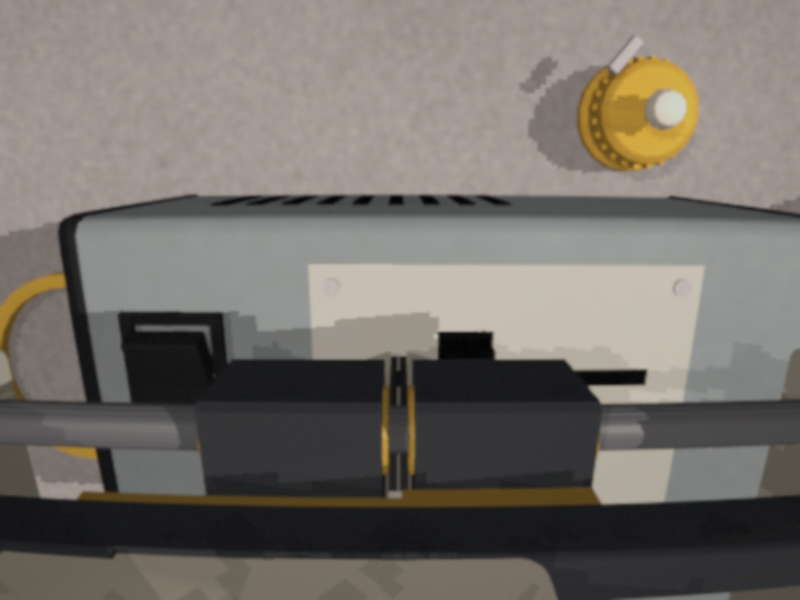

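```bash
python3 - <<'E'
from h import *
for n,y,xs in [('w10.png',320,range(452,516,4)),('w8.png',300,range(560,650,6)),('w12.png',345,range(430,505,4)),('w4.png',320,range(405,475,5))]:
    w=load(n); print(n,w['eye'].round(1),w['rotation'].round(4))
    print([dep(w,x*.64,y*.64).round(0).tolist() for x in xs])
    k=0 if n!='w4.png' else 4
    print((proj(w,[529,15.5+14*k-8,144.5])/.64).round(),(proj(w,[529,15.5+14*k+8,144.5])/.64).round())
E
```

```text
w10.png [472.7 -18.3 331.8] [ 2.8765e+00 -1.3000e-03  1.5734e+00]
[[535.0, 4.0, 131.0], [535.0, 6.0, 131.0], [534.0, 7.0, 132.0], [532.0, 8.0, 138.0], [531.0, 9.0, 144.0], [531.0, 11.0, 144.0], [530.0, 12.0, 145.0], [530.0, 13.0, 145.0], [530.0, 15.0, 147.0], [529.0, 16.0, 148.0], [530.0, 18.0, 145.0], [531.0, 20.0, 144.0], [531.0, 21.0, 143.0], [531.0, 23.0, 143.0], [535.0, 28.0, 130.0], [535.0, 29.0, 130.0]]
[465. 316.] [506. 316.]
w8.png [486.7 -59.7 316.5] [ 2.8773e+00 -2.0000e-03  1.5732e+00]
[[536.0, 2.0, 130.0], [536.0, 4.0, 130.0], [536.0, 7.0, 130.0], [535.0, 8.0, 133.0], [534.0, 8.0, 138.0], [533.0, 9.0, 142.0], [532.0, 10.0, 144.0], [532.0, 12.0, 145.0], [532.0, 15.0, 144.0], [531.0, 15.0, 148.0], [532.0, 19.0, 144.0], [532.0, 21.0, 145.0], [532.0, 23.0, 144.0], [536.0, 32.0, 131.0], [536.0, 34.0, 131.0]]
[589. 291.] [634. 291.]
w12.png [473.   16.6 292. ] [ 2.8756e+00 -2.1000e-03  1.5720e+00]
[[532.0, 28.0, 130.0], [532.0, 29.0, 130.0], [531.0, 30.0, 131.0], [530.0, 31.0, 137.0], [529.0, 32.0, 139.0], [529.0, 34.0, 139.0], [528.0, 35.0, 140.0], [529.0, 36.0, 139.0], [529.0, 38.0, 137.0], [528.0, 38.0, 140.0], [529.0, 40.0, 139.0], [529.0, 41.0, 138.0], [529.0, 43.0, 138.0], [529.0, 44.0, 138.0], [529.0, 45.0, 139.0], [529.0, 46.0, 139.0], [532.0, 49.0, 130.0], [532.0, 51.0, 131.0], [532.0, 52.0, 130.0]]
[367. 352.] [419. 352.]
w4.png [473.   56.7 321.1] [ 2.8756e+00 -1.3000e-03  1.5712e+00]
[[532.0, 60.0, 131.0], [532.0, 62.0, 129.0], [532.0, 64.0, 132.0], [529.0, 65.0, 141.0], [528.0, 67.0, 142.0], [528.0, 69.0, 143.0], [529.0, 71.0, 139.0], [529.0, 72.0, 141.0], [528.0, 74.0, 142.0], [529.0, 76.0, 142.0], [529.0, 78.0, 141.0], [529.0, 80.0, 141.0], [532.0, 83.0, 130.0], [532.0, 85.0, 130.0]]
[416. 323.] [460. 323.]
```

Emit:
drive_tool(series=[[0,0,0,0],[0,0,0,0]])

```text
time: 15.1
tool_pos: [543.7, 16.9, 105.7]
tcp_rot: [3.141, -0.0, 3.141]
contact_force: [0.4, -0.6, -0.1]
grip_width: 0.4
```

```bash
cat > tab.py <<'E'
from h import *
import sys
w=cap('wrist',sys.argv[1]+'.png'); o=readout.get_obs(); print(o['time'],o['tool_pos'].round(1),o['contact_force'].round(1))
# scan along the near face of tab, x=529.5,z=139
ys=np.arange(-10,110,0.5); 
for z in (137,139,141):
    hit=[]
    for y in ys:
        u,v=proj(w,[529.3,y,z])
        if 0<=u<511 and 0<=v<383:
            d=dep(w,u,v)
            if d[2]>135 and d[2]<150: hit.append(d[1])
    if hit: print(z,min(hit),max(hit),(min(hit)+max(hit))/2-15.5,len(hit))
E
python3 tab.py w13
```

```text
15.15 [543.7  16.8 105.7] [-0.2  0.6  0.4]
137 36.41844539767587 51.74616901858572 28.582307208130793 32
139 36.095712708631424 51.73671005612995 28.416211382380688 33
141 36.24611282209523 51.91461393089489 28.580363376495058 34
```

Emit:
drive_tool(series=[[0,2,0,0],[0,2,0,0],[0,1,0,0],[0,1,0,0],[0,1,0,0],[0,1,0,0],[0,1,0,0],[0,1,0,0],[0,1,0,0]])

```text
time: 16.05
tool_pos: [543.8, 26.8, 105.9]
tcp_rot: [-3.14, 0.0, 3.141]
contact_force: [0.3, -4.8, 1.1]
grip_width: 0.3
```

Emit:
drive_tool(series=[[0,1,0,0],[0,1,0,0],[0,0,0,0],[0,0,0,0]])

```text
time: 16.45
tool_pos: [543.7, 30.3, 105.7]
tcp_rot: [3.141, -0.0, 3.142]
contact_force: [-0.4, 0.7, 0.4]
grip_width: 0.6
```

```bash
python3 tab.py w14
```

```text
16.5 [543.7  30.2 105.7] [-0.1  0.1  0.2]
137 43.66824765640666 59.93314468485444 36.30069617063055 34
139 43.85172062173072 59.38632967736322 36.11902514954697 33
141 43.94575707700565 59.42534691008561 36.18555199354563 33
```

Emit:
drive_tool(series=[[0,0,0,0],[0,0,0,0],[0,0,0,0]])

```text
time: 16.8
tool_pos: [543.8, 29.8, 105.7]
tcp_rot: [3.141, -0.0, 3.141]
contact_force: [0.4, -0.8, -0.3]
grip_width: 0.4
```

```bash
python3 tab.py w15
```

```text
16.85 [543.7  29.8 105.7] [ 0.7 -0.3 -0.4]
137 43.86237037847918 59.6591636836488 36.26076703106399 33
139 43.77848243915897 59.257005274753865 36.017743856956415 33
141 43.94904483570766 59.57843917525061 36.26374200547913 33
```

Balanced just at the hump; another small push.

Emit:
drive_tool(series=[[0,1,0,0],[0,0,0,0],[0,0,0,0],[0,0,0,0]])

```text
time: 17.25
tool_pos: [543.8, 30.8, 105.7]
tcp_rot: [3.141, 0.0, 3.141]
contact_force: [0.4, 0.7, 0.4]
grip_width: 0.1
```

```bash
python3 tab.py w16
```

```text
17.3 [543.8  30.7 105.8] [0.5 0.4 0.4]
137 44.86772178907882 59.56597198385711 36.71684688646796 31
139 44.73470482741788 60.44117274254551 37.087938784981695 33
141 44.857133757950656 60.37301142366662 37.11507259080864 33
```

Emit:
drive_tool(series=[[0,0.5,0,0],[0,0,0,0],[0,0,0,0],[0,0,0,0]])

```text
time: 17.7
tool_pos: [543.8, 31.2, 105.7]
tcp_rot: [3.141, 0.0, 3.141]
contact_force: [-0.2, 0.3, -0.4]
grip_width: 0.5
```

```bash
python3 tab.py w17
```

```text
17.75 [543.8  31.2 105.7] [-0.3  0.9  0.2]
137 44.5545846401452 60.38850040345574 36.97154252180047 33
139 44.71959102547337 60.443837389329076 37.08171420740122 33
141 44.87238815511168 60.38581903007783 37.12910359259476 33
```

Emit:
drive_tool(series=[[0,0.5,0,0],[0,0.5,0,0],[0,0,0,0],[0,0,0,0],[0,0,0,0]])

```text
time: 18.25
tool_pos: [543.8, 32.2, 105.7]
tcp_rot: [3.142, -0.0, 3.141]
contact_force: [-0.2, 0.4, -0.3]
grip_width: 0.5
```

```bash
python3 tab.py w18
```

```text
18.3 [543.7  32.2 105.7] [ 0.3 -0.9 -0.1]
137 50.017006231686665 66.08163545298582 42.54932084233624 34
139 50.32051344582696 65.47595557272477 42.398234509275866 33
141 50.05883830741821 65.98145292403068 42.520145615724445 33
```

Emit:
drive_tool(series=[[0,-4,0,0],[0,-6,0,0],[0,0,20,0],[0,0,40,0],[0,0,40,0],[-20,-30,20,0],[-20,-40,0,0],[-20,-40,0,0],[-20,-40,0,0],[-20,-40,0,0],[0,-10,0,0],[0,0,0,0]])

```text
time: 19.5
tool_pos: [443.5, -179.4, 225.8]
tcp_rot: [-3.141, 0.0, 3.138]
contact_force: [0.2, 0.9, -0.2]
grip_width: 0.5
```

```bash
python3 look.py s20 100 220 170 330; python3 - <<'E'
from h import *
t=cap('top','t20.png'); cv2.imwrite('pics/t20c.png',cv2.resize(t['image'],(800,600)))
i=t['image'][145:240,185:335]
cv2.imwrite('pics/t20d.png',cv2.resize(i,None,fx=5,fy=5,interpolation=cv2.INTER_CUBIC))
E
```

```text
19.55 [ 443.8 -178.1  225.7] [-0.1 -0.  -0.6]
```

View pics/s20c.png

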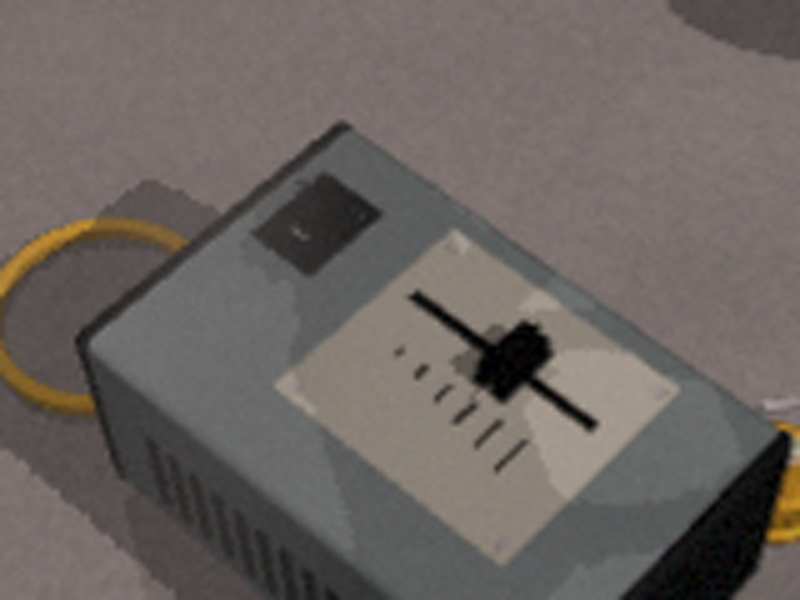

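View pics/t20c.png

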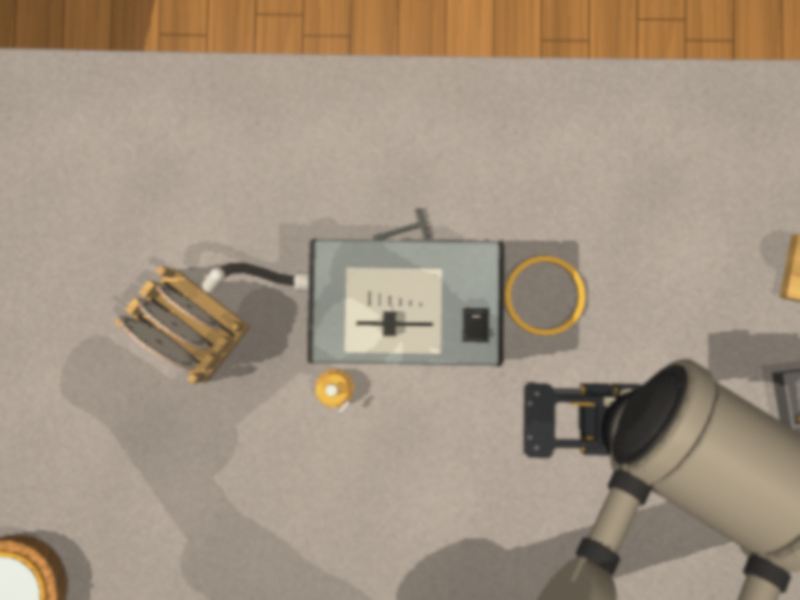

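View pics/t20d.png

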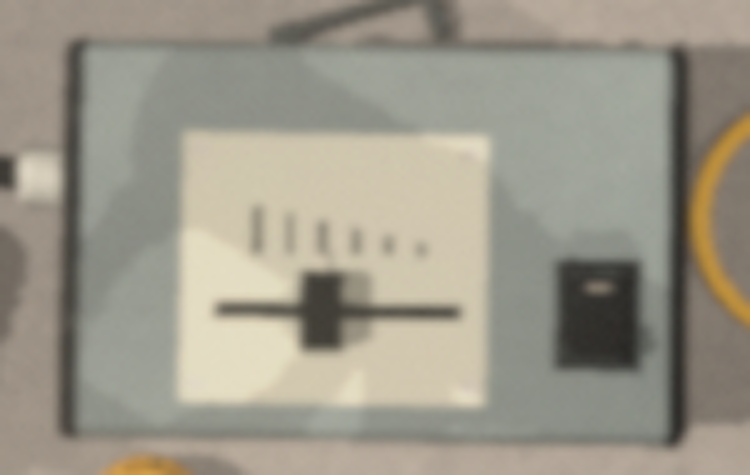

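```bash
python3 - <<'E'
from h import *
s=load('s20.png'); s0=load('scene0.png')
for x in range(526,564,4):
  print(x,[dep(c,*proj(c,[x,-60,137])).round(1).tolist() for c in (s0,s)])
print(readout.get_obs()['contact_force'])
job.close_job()
E
```

```text
526 [[522.4, -63.9, 130.7], [522.7, -63.6, 131.3]]
530 [[527.5, -62.7, 132.6], [531.6, -58.3, 139.8]]
534 [[532.1, -62.2, 133.5], [534.9, -59.0, 138.6]]
538 [[536.4, -61.8, 134.1], [538.5, -59.4, 138.0]]
542 [[539.0, -63.4, 131.5], [540.8, -61.4, 134.8]]
546 [[546.2, -59.7, 137.4], [544.2, -62.1, 133.6]]
550 [[550.9, -58.9, 138.8], [547.7, -62.8, 132.6]]
554 [[554.6, -59.3, 138.1], [553.2, -60.9, 135.5]]
558 [[559.4, -58.3, 139.8], [557.4, -60.8, 135.8]]
562 [[561.4, -60.7, 135.9], [560.9, -61.3, 134.9]]
[-0.04081232  0.97593741  0.69546512]
the job is handed in; nothing more can be done
```

The light is switched on and the slider is seated in the third click. I handed the job in at about 19.6 s, with the arm clear of everything.

**What I did:** With the fingers shut, I pushed the slider from the fourth click back to its closed stop, where it held against about 8 N. I then pressed the rocker's far half down until it stopped at about 32 N. Last, I pushed the slider up one click at a time, waiting for each to settle.

**Last checks:**
- **Slider:** the wrist depth reading put it at 42.4 mm from closed, and it read 0.4 mm high at the second click too. In the top view the tab sits at the third mark. It never read past the third after the light went on.
- **Rocker:** depth shows the far half level at about 136 mm and the near half raised, which is the on position.
- **Loose items:** the dial stand, housing, ring and key look unmoved in the top view.

**What disagreed:**
- **Finger length:** the fingertips are about 30 mm shorter than the stated TCP. My first pass at the slider went over the tab without touching it. I corrected the height using the camera depth and contact forces.
- **Last click:** the third click did not jump at about 8 mm. The slider rested there and needed a few 0.5–1 mm nudges, jumping at about 9–10 mm.
- **Light itself:** I saw no glow from the pipe in the pictures, so "on" rests on the rocker's position.

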